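# Fit the selector handle on the sloping load box and set it to three dots

## Task

Pick up the loose black handle and push its square bore fully home onto the square shaft on the sloping panel, with the handle's red tip lying over the red mark on the metal disc around the shaft. Then use the fitted handle to turn the switch until the red tip points at the group of three white dots, and let go. Leave the circuit board, spool, bottle and screwdriver where they stand.

Things in the scene. Friction and masses are not known exactly. Their poses are not given: they have to be found in the camera images.
- handle: Loose handle, 150 g, hub down on the mat. Origin: centre of hub underside; z up, x to the red tip. Grey hub 50 x 50 mm, z 0 to 24; square bore 18 x 18 mm, 22 deep, open below, on the z axis, sides along x and y. On top a grip bar 16 mm wide (y), z 24 to 54, x -35 to +62 mm, black, last 18 mm red. Grip it across the bar over the hub.
- handle_tip (a point): End of the handle's red tip: x 62 mm, y 0, z 39 mm in the handle's frame (same axes).
- console: Fixed grey sloping-front load box on the mat, 147 mm deep (x), 190 mm wide (y), 40 mm high at the front, 125 mm at the back. Origin: centre of its underside; x points to its back. Its dark panel slopes 30 degrees, facing up and towards the robot.
- panel: Switch frame, fixed to the console. Origin: on the switch axis, at the upper face of the metal disc (84 mm across, 8 mm over the panel). z: outward along the axis, 30 deg from vertical; x: up the slope; y: left seen from the robot. White dots at radius 70 mm, angles from x towards y: one +60, two +20, three -20, four -60 deg. Low knobs at x 65, y +-75, 6 mm high.
- shaft_end (a point): Centre of the end face of the brass shaft, 16 x 16 mm, last 5 mm tapered to 11 mm, standing 20 mm out of the disc, on which the hub seats. z: outward; x: where the red line on the end face and the red mark on the disc point; shaft sides along x and y. Shaft and disc turn together and stay where left.
- shaft (a joint): Angle of shaft and disc about the panel's z axis, rad: 0 when the red mark points up the slope (panel x), positive towards the panel's y; from -1.4 to 1.4. The three dots are at -0.349.
- board: Loose green circuit board 100 x 150 mm on black standoffs, 56 mm high with its parts; origin under its centre. Bystander.
- spool: Loose steel solder spool, 60 mm across, 46 mm high; origin under its centre. Bystander.
- flux: Loose white bottle with a yellow label and black cap, 44 mm across, 110 mm high; origin under its centre. Bystander.
- driver: Loose screwdriver lying on the mat along its x; bystander.
Things that resemble listed ones, but are neither listed nor needed, are in the scene too. Several things have the shape of the console; the one meant has the colours described above.

How it is judged:
On the way, in this order (a step that is already met when the one before it is completed fails the run):
1. the handle sits fully home on the shaft, red tip over the red mark (z of handle in the frame of panel between -0.003 and 0.003 m and distance between handle and panel below 0.005 m and angle between the z axis of handle and the z axis of panel, either way round below 0.07 rad and x of handle_tip in the frame of shaft_end above 0.05 m and angle between the x axis of handle and the x axis of shaft_end, either way round below 0.25 rad), for 0.2 s.
2. the fitted handle has been turned to the three dots (all of step 1 and y of handle_tip in the frame of panel between -0.0315 and -0.011 m and x of handle_tip in the frame of panel above 0.03 m), for 0.2 s.
At the end, for the whole second after the job is handed in: The handle is at rest and fully home: hub underside within 3 mm of the disc's face, within 5 mm of the switch centre and 4 degrees of square to it; its red tip lies over the red mark (within 14 degrees, not a quarter or half turn off) and points at the three dots within about 10 degrees (all of step 2 and linear speed of handle below 0.02 m/s and velocity of joint shaft between -0.05 and 0.05 rad/s); the robot touches nothing.
It fails at once if the circuit board is moved more than 25 mm (distance of board from where it was at the start of the episode above 0.025 m).
It fails at once if the spool is moved more than 25 mm (distance of spool from where it was at the start of the episode above 0.025 m).
It fails at once if the bottle is moved more than 25 mm (distance of flux from where it was at the start of the episode above 0.025 m).
It fails at once if the screwdriver is moved more than 25 mm (distance of driver from where it was at the start of the episode above 0.025 m).
It also fails if it takes over 45 s, if anything falls off the work surface, if the arm or the gripper's body presses on something with over 40 N, if the wrist force passes 120 N, or if a joint passes its speed limit or range.

## Robot

A 6-joint arm with a two-finger parallel gripper is mounted at the origin on the work surface. World frame = base frame: x ahead of the robot, y to its left, z up, the work surface at z = 0. Lengths are in m, angles in rad, forces in N, time in s.
With the tool pointing down it reaches from about 0.375 to 0.9 m from the base axis. Payload 3.1 kg.
Tool frame: the origin (TCP) lies midway between the tips of the shut fingers; the grasp point (between the pads) lies 19 mm behind it; z points along the fingers, y is the line along which they close (so a half turn about z gives the same grasp; the last joint's range is limited). The gripper opens to 87 mm and grips with 3 to 60 N. Pads are 19 mm wide; open, the fingers measure 117 mm over their backs; the gripper's body (75 mm by 190 mm) begins 51 mm behind the grasp point.
Start: joints at [-1.494, 0.527, 1.433, -0, 1.181, -0.178], TCP at [0.158, -0.605, 0.223] pointing down, gripper open.
Joint ranges: [-3.08, 3.08], [-0.75, 2.2], [0.22, 2.44], [-1.43, 4.57], [0, 2.65], [-2.85, 2.85]. Speed limits (rad/s): [2.79, 2.79, 3.14, 3.14, 3.14, 3.14].

## Interface

Orientations are given as a 3x3 rotation matrix whose columns are the frame's x, y, z axes.
In Python, from workcell import manip gives the robot as it stands. The module is installed in compiled form; this text tells all that it offers.
- The arm moves only by the tool carry_out, never from a script. Its argument "increments" is a list of rows, each an object with "travel": the shift along the world's x, y, z in cm, a list of three; "turn": the turn, a rotation vector about the world's x, y, z in degrees, a list of three; "hand": the opening in per cent of the stroke, from 0 (shut) to 100 (fully open). A call has 1 to 12 rows; each row is the pose to reach, as a shift and turn from the pose commanded when the call began; what a row does not reach only later rows make up. A row lasts 1/10 s, in which the tool goes at most 50 mm and 8.59 degrees, less where a joint would pass 70% of its speed; a pose out of reach is approached as far as the arm can. A call with a gripper value outside its range is refused whole. The fingers move at their own pace and stop on an object; "grip_force" is the grip in N (left out, the last holds). Time passes only in rows, so rows that repeat a pose let the fingers close. It gives the time, the measured TCP pose, the force, the opening and the grip force at its end, in the units of the state.
- manip.get_state(): the state, without advancing time (a new reading comes with each control period).
- manip.capture(name): name is "scene" or "top"; returns a dict with "frame" (400x640x3 uint8, blue, green, red), "fov_y" (degrees; the focal length in pixels is half the picture's height over the tangent of half this angle, whatever the lens; pixels are square), "cx", "cy" (the principal point, pixels), "rvec" (rotation vector, rad) and "tvec" (3), from world to camera coordinates, as OpenCV has them. Camera axes: x right, y down, z forward; pixel columns grow to the right and rows downward; lengths in m; the calibration is good to about 2 mm. A picture is of the moment at which its call begins. There is no depth.
- manip.finish_job(): hands the job in; it is judged then, once.
The state is a dict: "clock": time; "joint_pos": joint angles; "joint_vel": joint speeds; "effort": joint torques, N m; "eef_pos": TCP position; "tool_rot": TCP orientation; "ft_force": force on the tool from outside, world axes, zero at the start; "ft_torque": the same for the moment, N m; "gripper_width": finger opening in m; "gripper_force": force on a finger pad.
Only numpy, scipy, OpenCV 4.12 (cv2) and the standard library are available. Lean on these libraries where they do the work, as an engineer would, in place of code of your own. Each camera call takes 0.05 s, during which the arm holds its last target. There are 200 camera calls.

## Working session

There is one attempt and no reset: what is moved stays moved. The work goes in short steps, Python scripts to look and compute and a tool call to move; the robot and the scene stay as the last step left them, time stands still between calls to the robot, and variables do not carry over. Pictures are saved under pics/ and viewed, at most 10 in all, crops included, and the job is handed in when it is done.

Besides the shell and the picture viewer there is one more tool, called after "Call:" by a JSON object that holds its "op" and its "data", one argument or row to a line. carry_out: Moves the arm, as the interface text tells. Its arguments: {"type":"object","properties":{"increments":{"type":"array","items":{"type":"object","properties":{"travel":{"type":"array","items":{"type":"number"}},"turn":{"type":"array","items":{"type":"number"}},"hand":{"type":"number"}}}},"grip_force":{"type":"number"}},"required":["increments"]}

```bash
mkdir -p pics; cat > h.py <<'E'
import numpy as np,cv2
from workcell import manip
def cap(n,name=None):
    c=manip.capture(n); f=c['frame']
    if name: cv2.imwrite(f'pics/{name}.png',f)
    fl=f.shape[0]/2/np.tan(np.radians(c['fov_y'])/2)
    c['K']=np.array([[fl,0,c['cx']],[0,fl,c['cy']],[0,0,1.]])
    c['R']=cv2.Rodrigues(np.array(c['rvec'],float))[0]; c['t']=np.array(c['tvec'],float).ravel()
    return c
def proj(c,P): return cv2.projectPoints(np.array(P,float).reshape(-1,3),c['R'],c['t'],c['K'],None)[0].reshape(-1,2)
def ray(c,uv):
    d=c['R'].T@np.linalg.inv(c['K'])@np.array([uv[0],uv[1],1.]); return -c['R'].T@c['t'],d/np.linalg.norm(d)
def atz(c,uv,z):
    o,d=ray(c,uv); return o+d*(z-o[2])/d[2]
E
python3 - <<'E'
from h import *
for n in ('scene','top'):
    c=cap(n,n+'0'); print(n,c['fov_y'],c['cx'],c['cy'],-c['R'].T@c['t'],c['R'][2])
print({k:np.round(v,3) for k,v in manip.get_state().items()})
E
```

```text
scene 57.10225062333393 320.0373645874915 200.40026066355793 [1.59274462 0.41188511 0.82193254] [-0.74593934 -0.39615426 -0.53538426]
top 53.71966599412319 316.9640212017065 199.95875124582489 [ 0.45663072 -0.13190915  1.36924151] [ 0.10527111 -0.00258808 -0.99444019]
{'clock': np.float64(0.1), 'joint_pos': array([-1.494,  0.528,  1.434, -0.   ,  1.181, -0.179]), 'joint_vel': array([-0.001, -0.001, -0.001,  0.   , -0.002,  0.003]), 'effort': array([ -0.   , -44.098, -17.715,   0.064,   0.053,  -0.   ]), 'eef_pos': array([ 0.158, -0.604,  0.222]), 'tool_rot': array([[ 0.967,  0.253, -0.   ],
       [ 0.253, -0.967,  0.002],
       [ 0.   , -0.002, -1.   ]]), 'ft_force': array([-0.54 , -0.134,  0.243]), 'ft_torque': array([ 0.013, -0.036, -0.024]), 'gripper_force': np.float64(0.0), 'gripper_width': np.float64(0.087)}
```

View pics/scene0.png

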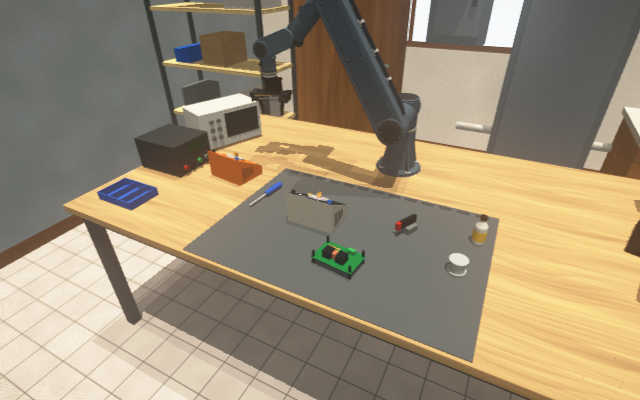

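View pics/top0.png

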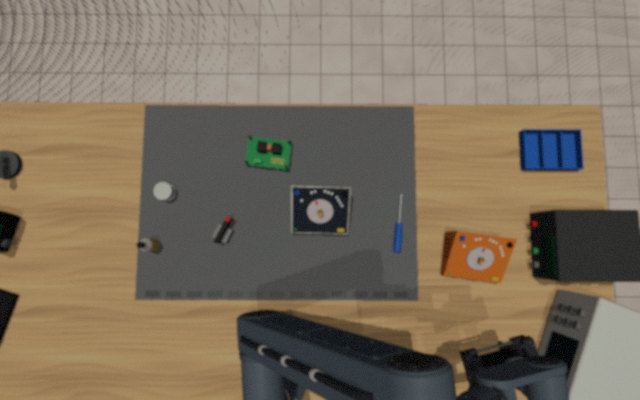

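Scene view: the grey console is at (316,210) and the handle at (406,224). Top view: the console is at (320,211) and the handle at (225,230), red tip up-right at (229,219). The orange console is the decoy. I'll zoom in on both.

```bash
python3 - <<'E'
import cv2,numpy as np
s=cv2.imread('pics/scene0.png');t=cv2.imread('pics/top0.png')
def cr(im,x,y,w,h): return cv2.resize(im[y:y+h,x:x+w],(400,300),interpolation=cv2.INTER_CUBIC)
o=np.vstack([np.hstack([cr(t,280,180,80,60),cr(t,205,207,40,30+0)]),np.hstack([cr(s,276,185,80,60),cr(s,386,209,40,30)])])
cv2.imwrite('pics/z1.png',o)
E
```

```text
(no output)
```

View pics/z1.png

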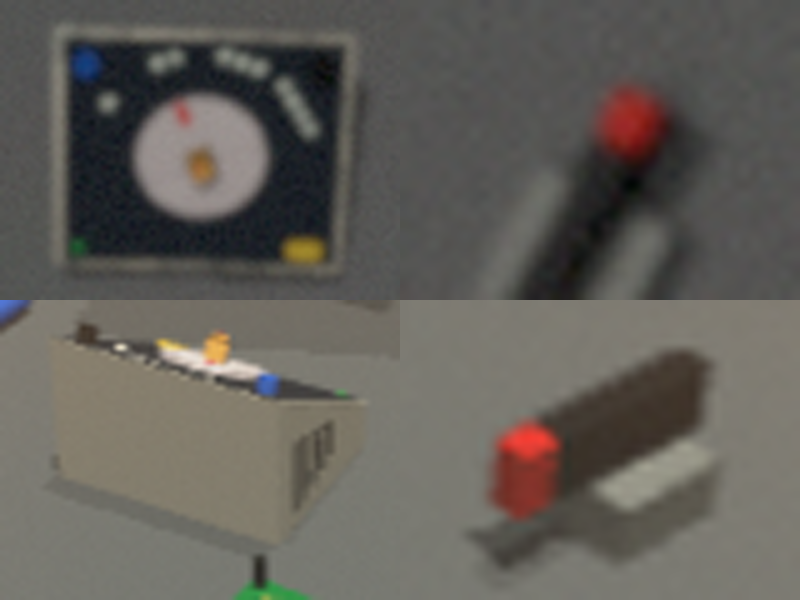

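Zoom: in the top view the disc centre is about (319.8,211), with the red mark up-left of it near the two dots (+20°). The handle's red tip is at about (227.8,219.3). Next I'll fit the console and handle poses.

```bash
cat >> h.py <<'E'
from scipy.optimize import least_squares
def Rz(a): c,s=np.cos(a),np.sin(a); return np.array([[c,-s,0],[s,c,0],[0,0,1.]])
Rp=np.array([[np.cos(np.pi/6),0,-.5],[0,1,0],[.5,0,np.cos(np.pi/6)]])  # panel in console
def con(p,P): return np.array(P)@Rz(p[2]).T+[p[0],p[1],0]
def pan(p,P): return con(p,np.array(P)@Rp.T+[-.004,0,.0825+.00693])
def box(a,b): return np.array([[x,y,z] for z in(a[2],b[2]) for x,y in((a[0],a[1]),(b[0],a[1]),(b[0],b[1]),(a[0],b[1]))])
def render(c,boxes,p,img,k=8,roi=None):
    # painter's render of coloured boxes at pose p (R,t) on upscaled roi
    x0,y0,w,h=roi; R,t=p; cam=-c['R'].T@c['t']; o=cv2.resize(img,(w*k,h*k),interpolation=cv2.INTER_NEAREST)
    F=[(0,1,2,3),(4,5,6,7),(0,1,5,4),(1,2,6,5),(2,3,7,6),(3,0,4,7)]
    for a,b,cols in boxes:
        V=box(a,b)@R.T+t; m=V.mean(0)
        for i,f in enumerate(F):
            fc=V[list(f)].mean(0)
            if (fc-m)@(cam-fc)>0:
                uv=(proj(c,V[list(f)])-[x0,y0]+.5)*k-.5
                cv2.fillConvexPoly(o,np.round(uv*16).astype(int),cols[1] if i==1 else cols[0],cv2.LINE_AA,4)
    return cv2.resize(o,(w,h),interpolation=cv2.INTER_AREA)
E
python3 - <<'E'
from h import *
T=cap('top');S=cap('scene')
ct=lambda x,y:((x+.5)/5-.5+280,(y+.5)/5-.5+180)
cs=lambda x,y:((x+.5)/5-.5+276,(y-300+.5)/5-.5+185)
r=lambda a:(.07*np.cos(np.radians(a)),.07*np.sin(np.radians(a)),-.008)
obs=[('p',T,(0,0,0),ct(201,157)),('p',T,r(60),ct(108,103)),('p',T,r(20),ct(167,61)),('p',T,r(-20),ct(242,63)),('p',T,r(-60),ct(297,107)),
('p',T,(0,0,.02),ct(202,164)),
('c',T,(.0735,.095,.125),ct(52,27)),('c',T,(.0735,-.095,.125),ct(357,36)),('c',T,(-.0735,.095,.04),ct(53,270)),('c',T,(-.0735,-.095,.04),ct(343,273)),
('c',S,(.0735,.095,0),cs(280,545)),('c',S,(.0735,-.095,.125),cs(52,340)),('c',S,(.0735,.095,.125),cs(277,403)),('c',S,(-.0735,.095,.04),cs(366,402)),('p',S,(0,0,.02),cs(217,337))]
def res(p): return np.concatenate([proj(c,(pan if k=='p' else con)(p,[P]))[0]-uv for k,c,P,uv in obs])
f=least_squares(res,[.45,-.13,0],loss='soft_l1'); print('console',f.x); print(np.round(res(f.x).reshape(-1,2),1))
np.save('con.npy',f.x)
# red mark
def red(c,x,y,w,h):
    im=c['frame'][y:y+h,x:x+w].astype(float); g=np.clip(im[...,2]-1.0*np.maximum(im[...,1],im[...,0])-40,0,None)
    Y,X=np.mgrid[y:y+h,x:x+w]; return (g*X).sum()/g.sum(),(g*Y).sum()/g.sum()
m=red(T,308,196,16,11); print('mark',m)
o,d=ray(T,m); R=Rz(f.x[2])@Rp; o2=R.T@(o-pan(f.x,[[0,0,0]])[0]); d2=R.T@d; q=o2-d2*o2[2]/d2[2]; print('mark panel',q,np.arctan2(q[1],q[0]))
# handle photometric fit
tr=(205,205,44,50); sr=(380,203,50,40)
def fit(p,rois):
    e=[]
    for c,(x,y,w,h),cols in rois:
        im=c['frame'][y:y+h,x:x+w]
        bg=np.median(im.reshape(-1,3),0)
        base=np.empty((h,w,3),np.uint8);base[:]=bg
        o=render(c,[((-.025,-.025,0),(.025,.025,.024),cols[0]),((-.035,-.008,.024),(.044,.008,.054),cols[1]),((.044,-.008,.024),(.062,.008,.054),cols[2])],(Rz(p[2]),np.array([p[0],p[1],0])),base,8,(x,y,w,h))
        e.append((cv2.GaussianBlur(o,(0,0),.6).astype(float)-cv2.GaussianBlur(im,(0,0),.6))/20)
    return e
ct_=(((110,110,110),(115,120,118)),((25,25,25),(30,30,30)),((30,30,150),(35,35,190)))
cs_=(((95,110,115),(140,155,155)),((35,45,55),(30,40,50)),((45,50,180),(50,60,240)))
rois=[(T,tr,ct_),(S,sr,cs_)]
g0=atz(T,(227.75,219.3),.054); g1=atz(T,(222,231),.03)
a=np.arctan2(*(g0-g1)[1::-1]); p0=np.array([g0[0]-.053*np.cos(a),g0[1]-.053*np.sin(a),a]); print('p0',p0)
from scipy.optimize import minimize
for rr in (rois[:1],rois[1:],rois):
    cost=lambda p:sum(np.mean(np.minimum(np.abs(x),3)) for x in fit(p,rr))
    b=minimize(cost,p0,method='Nelder-Mead',options=dict(initial_simplex=p0+np.array([[0,0,0],[.01,0,0],[0,.01,0],[0,0,.15]]),xatol=1e-4)); print(b.x,b.fun)
np.save('han.npy',b.x)
p=b.x; out=[]
for c,(x,y,w,h) in ((T,(280,180,80,60)),(T,(205,207,40,30)),(S,(276,185,80,60)),(S,(386,209,40,30))):
    k=400//w; im=cv2.resize(c['frame'][y:y+h,x:x+w],(400,300),interpolation=cv2.INTER_CUBIC)
    L=[]
    for A,B in (((-.025,-.025,0),(.025,.025,.024)),((-.035,-.008,.024),(.062,.008,.054))):
        V=box(A,B)@Rz(p[2]).T+[p[0],p[1],0]; L+=[V[[4,5,6,7,4]],V[[0,1,2,3,0]]]
    t=np.linspace(0,2*np.pi,40); L.append(pan(f.x,np.c_[.042*np.cos(t),.042*np.sin(t),0*t])); L.append(pan(f.x,[[0,0,0],[0,0,.02]]))
    L.append(con(f.x,[[-.0735,-.095,.04],[.0735,-.095,.125],[.0735,.095,.125],[-.0735,.095,.04],[-.0735,-.095,.04]]))
    for l in L: cv2.polylines(im,[np.round((proj(c,l)-[x,y]+.5)*k).astype(int)],False,(0,255,0),1)
    out.append(im)
cv2.imwrite('pics/z2.png',np.vstack([np.hstack(out[:2]),np.hstack(out[2:])]))
E
```

```text
console [ 0.55871375 -0.14543555 -0.01782247]
[[ 0.2  0.4]
 [ 0.3 -0. ]
 [ 0.  -0.2]
 [-0.  -0.2]
 [ 0.  -0. ]
 [ 0.   1.7]
 [ 0.8  0.6]
 [-0.5  0.1]
 [ 0.9 -1. ]
 [-0.4 -0.4]
 [ 0.   0.8]
 [-0.4  0. ]
 [ 0.8  0.5]
 [ 0.1  0.6]
 [ 0.8  0.1]]
mark (np.float64(316.1066666666667), np.float64(202.42))
mark panel [ 3.17663877e-02  1.33883715e-02 -2.22044605e-16] 0.39887135172316307
p0 [ 0.48492877  0.18938973 -0.55427113]
[ 0.48499388  0.18531564 -0.48721924] 0.2124848484848485
[ 0.4822613   0.18278038 -0.40728037] 0.23040833333333335
[ 0.48450184  0.18397087 -0.43755245] 0.46051060606060606
```

View pics/z2.png

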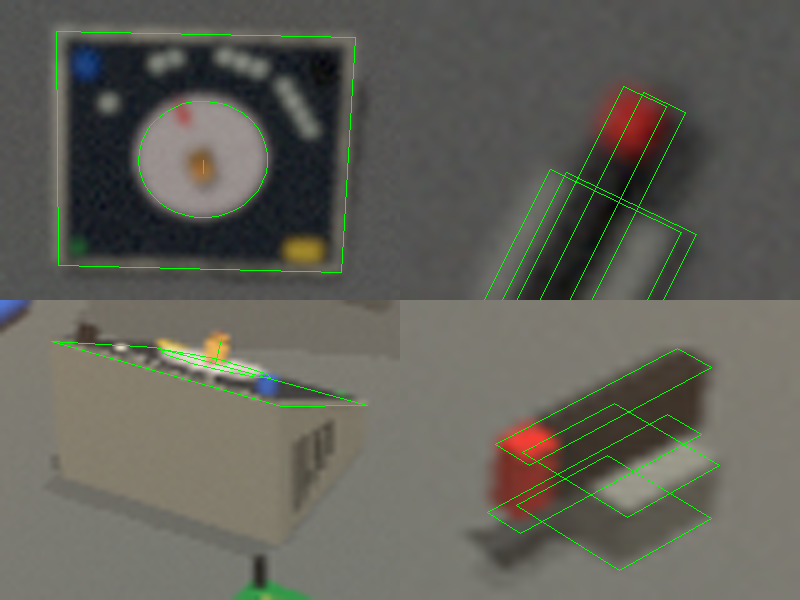

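The console overlay fits well: disc and edges agree within 0.5 px, and the mark is at about +0.40 rad. The handle overlay agrees within about 1 px at (0.4845, 0.185), yaw ≈ -0.45. I'll move above the handle by way of a waypoint.

Call:
{"op": "carry_out", "data": {
  "increments": [
    {"travel": [29,25,4],"turn": [0,0,0],"hand": 100},
    {"travel": [29,25,4],"turn": [0,0,-5],"hand": 100},
    {"travel": [29,25,4],"turn": [0,0,-10],"hand": 100},
    {"travel": [29,25,4],"turn": [0,0,-15],"hand": 100},
    {"travel": [29,25,4],"turn": [0,0,-20],"hand": 100},
    {"travel": [29,25,4],"turn": [0,0,-25],"hand": 100},
    {"travel": [29,25,4],"turn": [0,0,-30],"hand": 100},
    {"travel": [29,25,4],"turn": [0,0,-35],"hand": 100},
    {"travel": [32,60,2],"turn": [0,0,-40],"hand": 100},
    {"travel": [32,60,2],"turn": [0,0,-40],"hand": 100},
    {"travel": [32,60,2],"turn": [0,0,-40],"hand": 100},
    {"travel": [32,60,2],"turn": [0,0,-40],"hand": 100}
  ]
}}

```text
clock: 1.4
eef_pos: [0.465, -0.1537, 0.251]
tool_rot: [[0.904, -0.428, 0.0], [-0.428, -0.904, 0.0], [-0.0, -0.0, -1.0]]
ft_force: [0.5, -0.2, -0.4]
gripper_width: 0.0871
gripper_force: 0.0
```

Call:
{"op": "carry_out", "data": {
  "increments": [
    {"travel": [0,0,0],"turn": [0,0,0],"hand": 100},
    {"travel": [0,0,0],"turn": [0,0,0],"hand": 100}
  ]
}}

```text
clock: 1.6
eef_pos: [0.4653, -0.1547, 0.2513]
tool_rot: [[0.905, -0.425, 0.0], [-0.425, -0.905, -0.001], [0.0, 0.001, -1.0]]
ft_force: [-0.7, -0.6, 0.5]
gripper_width: 0.0872
gripper_force: 0.0
```

Call:
{"op": "carry_out", "data": {
  "increments": [
    {"travel": [1.9,34,-5],"turn": [0,0,0],"hand": 100},
    {"travel": [1.9,34,-5],"turn": [0,0,0],"hand": 100},
    {"travel": [1.9,34,-5],"turn": [0,0,0],"hand": 100},
    {"travel": [1.9,34,-5],"turn": [0,0,0],"hand": 100},
    {"travel": [1.9,34,-5],"turn": [0,0,0],"hand": 100},
    {"travel": [1.9,34,-5],"turn": [0,0,0],"hand": 100},
    {"travel": [1.9,34,-5],"turn": [0,0,0],"hand": 100},
    {"travel": [1.9,34,-10],"turn": [0,0,0],"hand": 100},
    {"travel": [1.9,34,-14],"turn": [0,0,0],"hand": 100},
    {"travel": [1.9,34,-14],"turn": [0,0,0],"hand": 100},
    {"travel": [1.9,34,-14],"turn": [0,0,0],"hand": 100}
  ]
}}

```text
clock: 2.7
eef_pos: [0.4853, 0.1832, 0.111]
tool_rot: [[0.903, -0.43, -0.001], [-0.43, -0.903, -0.0], [-0.001, 0.001, -1.0]]
ft_force: [0.1, 0.2, 1.3]
gripper_width: 0.0873
gripper_force: 0.0
```

```bash
python3 - <<'E'
from h import *
T=cap('top');S=cap('scene')
s=manip.get_state();print(np.round(s['eef_pos'],4))
out=[]
# markers: TCP projected, handle origin at bar top
p=np.load('han.npy')
for c,(x,y,w,h) in ((T,(190,195,80,60)),(S,(366,180,80,60))):
    im=cv2.resize(c['frame'][y:y+h,x:x+w],(400,300),interpolation=cv2.INTER_CUBIC)
    for P,col in ((s['eef_pos'],(0,255,255)),(s['eef_pos']+.0435*s['tool_rot'][:,1],(255,255,0)),(s['eef_pos']-.0435*s['tool_rot'][:,1],(255,255,0)),([p[0],p[1],.054],(0,255,0))):
        cv2.circle(im,tuple(int(v) for v in (proj(c,P)[0]-[x,y]+.5)*5),3,col,1)
    out.append(im)
cv2.imwrite('pics/z3.png',np.hstack(out))
E
```

```text
[0.4866 0.1836 0.113 ]
```

View pics/z3.png

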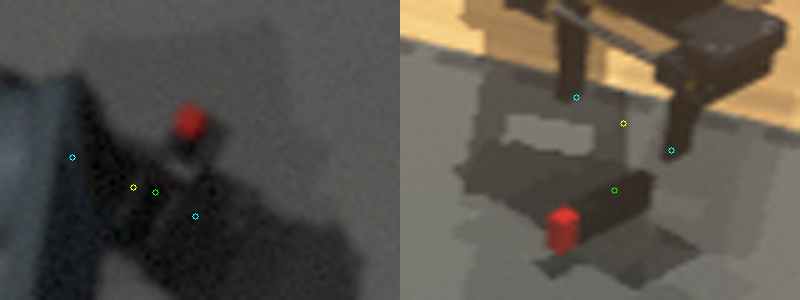

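The gripper straddles the bar, and the projected fingertips agree in both views (scene crop (577,97) and (671,150)). I'll descend and grip.

Call:
{"op": "carry_out", "data": {
  "increments": [
    {"travel": [0,0,-4],"turn": [0,0,0],"hand": 100},
    {"travel": [0,0,-6.5],"turn": [0,0,0],"hand": 100},
    {"travel": [0,0,-8.2],"turn": [0,0,0],"hand": 100},
    {"travel": [0,0,-8.2],"turn": [0,0,0],"hand": 100},
    {"travel": [0,0,-8.2],"turn": [0,0,0],"hand": 0},
    {"travel": [0,0,-8.2],"turn": [0,0,0],"hand": 0},
    {"travel": [0,0,-8.2],"turn": [0,0,0],"hand": 0},
    {"travel": [0,0,-8.2],"turn": [0,0,0],"hand": 0},
    {"travel": [0,0,-8.2],"turn": [0,0,0],"hand": 0},
    {"travel": [0,0,-8.2],"turn": [0,0,0],"hand": 0},
    {"travel": [0,0,-8.2],"turn": [0,0,0],"hand": 0},
    {"travel": [0,0,-8.2],"turn": [0,0,0],"hand": 0}
  ],
  "grip_force": 50
}}

```text
clock: 4.0
eef_pos: [0.4841, 0.1843, 0.0291]
tool_rot: [[0.904, -0.428, -0.0], [-0.428, -0.904, -0.0], [-0.0, 0.0, -1.0]]
ft_force: [0.2, -0.2, -0.5]
gripper_width: 0.0304
gripper_force: 0.0
```

Call:
{"op": "carry_out", "data": {
  "increments": [
    {"travel": [0,0,0],"turn": [0,0,0],"hand": 0},
    {"travel": [0,0,0],"turn": [0,0,0],"hand": 0},
    {"travel": [0,0,0],"turn": [0,0,0],"hand": 0},
    {"travel": [0,0,0],"turn": [0,0,0],"hand": 0},
    {"travel": [0,0,0],"turn": [0,0,0],"hand": 0}
  ]
}}

```text
clock: 4.5
eef_pos: [0.4842, 0.1843, 0.0291]
tool_rot: [[0.904, -0.428, -0.0], [-0.428, -0.904, -0.0], [-0.0, 0.0, -1.0]]
ft_force: [-0.1, 1.2, -0.8]
gripper_width: 0.0156
gripper_force: 50.0
```

```bash
cat >> h.py <<'E'
from scipy.spatial.transform import Rotation as Ro
def goal(ang,h,s=0.,dz=.029):
    "TCP pose for handle at shaft angle ang, underside h over disc; s = handle origin along tool x from TCP"
    p=np.load('con.npy'); R=Rz(p[2])@Rp@Rz(ang); o=pan(p,[[0,0,h]])[0]
    return o+R@[-s,0,dz],R@np.diag([1.,-1,-1])
def delta(g,st):
    return np.round((g[0]-st['eef_pos'])*100,2),np.round(np.degrees(Ro.from_matrix(g[1]@np.array(st['tool_rot']).T).as_rotvec()),1)
E
python3 - <<'E'
from h import *
s=manip.get_state()
for h in(.06,.0): print(goal(.4,h)[0],delta(goal(.4,h),s))
E
```

```text
[ 0.51022145 -0.14457121  0.16650626] (array([  2.6 , -32.89,  13.74]), array([-12.9, -28. ,  46.1]))
[ 0.54021668 -0.14510585  0.11454474] (array([  5.6 , -32.94,   8.54]), array([-12.9, -28. ,  46.1]))
```

Call:
{"op": "carry_out", "data": {
  "increments": [
    {"travel": [0,0,4],"turn": [0,0,0],"hand": 0},
    {"travel": [0,0,8],"turn": [0,0,0],"hand": 0},
    {"travel": [0,-1,12],"turn": [0,0,0],"hand": 0},
    {"travel": [0,-4,15],"turn": [-1.3,-2.8,4.6],"hand": 0},
    {"travel": [0,-8,17],"turn": [-2.6,-5.6,9.2],"hand": 0},
    {"travel": [0,-12,17],"turn": [-3.9,-8.4,13.8],"hand": 0},
    {"travel": [0,-16,17],"turn": [-5.2,-11.2,18.4],"hand": 0},
    {"travel": [0.5,-20,17],"turn": [-6.5,-14,23],"hand": 0},
    {"travel": [1,-24,17],"turn": [-7.8,-16.8,27.6],"hand": 0},
    {"travel": [1.5,-28,17],"turn": [-9.1,-19.6,32.2],"hand": 0},
    {"travel": [2,-32.9,16],"turn": [-10.4,-22.4,36.8],"hand": 0},
    {"travel": [2.6,-32.9,15],"turn": [-12.9,-28,46.1],"hand": 0}
  ]
}}

```text
clock: 5.7
eef_pos: [0.5047, -0.1124, 0.189]
tool_rot: [[0.9, 0.177, 0.398], [0.204, -0.979, -0.026], [0.385, 0.105, -0.917]]
ft_force: [-0.7, 0.6, -1.7]
gripper_width: 0.0156
gripper_force: 50.0
```

Call:
{"op": "carry_out", "data": {
  "increments": [
    {"travel": [0,0,0],"turn": [0,0,0],"hand": 0},
    {"travel": [0,0,0],"turn": [0,0,0],"hand": 0}
  ]
}}

```text
clock: 5.9
eef_pos: [0.5042, -0.1109, 0.1884]
tool_rot: [[0.902, 0.175, 0.395], [0.2, -0.979, -0.025], [0.382, 0.101, -0.919]]
ft_force: [-0.4, 0.5, -1.6]
gripper_width: 0.0157
gripper_force: 50.0
```

```bash
python3 - <<'E'
from h import *
s=manip.get_state();print(np.round(s['eef_pos'],4))
print(delta(goal(.4,.045),s))
T=cap('top');S=cap('scene')
Rt=np.array(s['tool_rot']); o=s['eef_pos']+.029*Rt[:,2]; H=Rt@np.diag([1.,-1,-1])
out=[]
for c,(x,y,w,h) in ((T,(280,180,80,60)),(S,(276,160,80,60))):
    raw=cv2.resize(c['frame'][y:y+h,x:x+w],(400,300),interpolation=cv2.INTER_CUBIC); im=raw.copy()
    L=[]
    for A,B in (((-.025,-.025,0),(.025,.025,.024)),((-.035,-.008,.024),(.062,.008,.054))):
        V=box(A,B)@H.T+o; L+=[V[[4,5,6,7,4]],V[[0,1,2,3,0]]]
    p=np.load('con.npy');L.append(pan(p,[[0,0,0],[0,0,.02]]))
    for l in L: cv2.polylines(im,[np.round((proj(c,l)-[x,y]+.5)*5).astype(int)],False,(0,255,0),1)
    out.append(np.vstack([raw,im]))
cv2.imwrite('pics/z4.png',np.hstack(out))
E
```

```text
[ 0.5042 -0.1109  0.1884]
(array([ 1.35, -3.38, -3.49]), array([-3.9, -6.6,  9.8]))
```

View pics/z4.png

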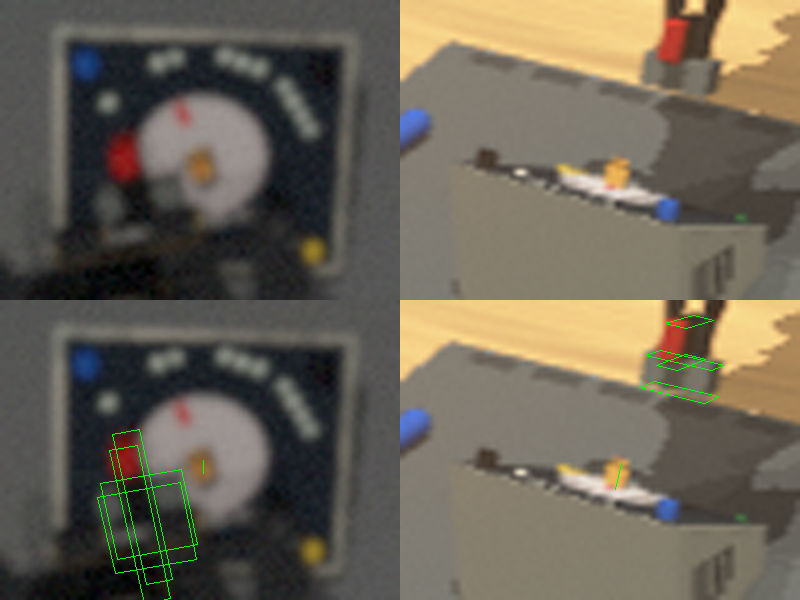

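Only the last part lagged; the handle-in-hand overlay agrees with both views (top: tip at crop (125,155); scene: hub at (680,70)). I'll complete the pre-insertion pose.

Call:
{"op": "carry_out", "data": {
  "increments": [
    {"travel": [1,-3.4,-1],"turn": [-2,-3.3,4.9],"hand": 0},
    {"travel": [1.3,-3.4,-2],"turn": [-3.9,-6.6,9.8],"hand": 0},
    {"travel": [1.3,-3.4,-3],"turn": [-3.9,-6.6,9.8],"hand": 0},
    {"travel": [1.35,-3.4,-3.5],"turn": [-3.9,-6.6,9.8],"hand": 0},
    {"travel": [1.35,-3.4,-3.5],"turn": [-3.9,-6.6,9.8],"hand": 0},
    {"travel": [1.35,-3.4,-3.5],"turn": [-3.9,-6.6,9.8],"hand": 0}
  ]
}}

```text
clock: 6.6
eef_pos: [0.5184, -0.144, 0.1534]
tool_rot: [[0.802, 0.324, 0.502], [0.378, -0.926, -0.008], [0.462, 0.196, -0.865]]
ft_force: [-1.3, -0.3, -0.9]
gripper_width: 0.0157
gripper_force: 50.0
```

```bash
cat > chk.py <<'E'
from h import *
import sys
s=manip.get_state(); print(np.round(s['eef_pos'],4),delta(goal(.4,.045),s))
T=cap('top');S=cap('scene')
Rt=np.array(s['tool_rot']); H=Rt@np.diag([1.,-1,-1]); o=s['eef_pos']+.029*Rt[:,2]
# red-block centroid, measured vs rendered
obs=[];
for c in (T,S):
    ctr=proj(c,H@[.053,0,.039]+o)[0]; x,y=(ctr-12).astype(int); w=h=25
    def cen(im):
        im=im.astype(float); g=np.clip(im[...,2]-1.5*np.maximum(im[...,0],im[...,1])-15,0,30)
        Y,X=np.mgrid[0:h,0:w]; d=np.hypot(X-12,Y-12)<9; g=g*d; return np.array([(g*X).sum(),(g*Y).sum()])/g.sum()+[x,y],g.sum()
    base=np.full((h,w,3),60,np.uint8); k=(25,25,25)
    r=render(c,[((-.025,-.025,0),(.025,.025,.024),((110,)*3,)*2),((-.035,-.008,.024),(.044,.008,.054),(k,k)),((.044,-.008,.024),(.062,.008,.054),((30,30,180),)*2)],(H,o),base,8,(x,y,w,h))
    m,a=cen(c['frame'][y:y+h,x:x+w]); q,b=cen(r); print('red meas',m,'expected',q,'mass',a,b); obs.append((c,m-q))
# least-squares shift of handle (world) from 4 residuals
def jac(c):
    P=H@[.053,0,.039]+o; return np.array([(proj(c,P+1e-3*e)-proj(c,P))[0] for e in np.eye(3)]).T
A=np.vstack([jac(c) for c,_ in obs]); d=np.linalg.lstsq(A,np.concatenate([r for _,r in obs]),rcond=None)[0]
print('handle shift mm (tool frame x,y,z)',Rt.T@d)
out=[]
p=np.load('con.npy')
for c,(x,y,w,h) in ((T,(280,180,80,60)),(S,(276,160,80,60))):
    raw=cv2.resize(c['frame'][y:y+h,x:x+w],(400,300),interpolation=cv2.INTER_CUBIC); im=raw.copy()
    L=[]
    for A,B in (((-.025,-.025,0),(.025,.025,.024)),((-.035,-.008,.024),(.062,.008,.054))):
        V=box(A,B)@H.T+o; L+=[V[[4,5,6,7,4]],V[[0,1,2,3,0]]]
    L.append(pan(p,[[0,0,0],[0,0,.02]]))
    for l in L: cv2.polylines(im,[np.round((proj(c,l)-[x,y]+.5)*5).astype(int)],False,(0,255,0),1)
    out.append(np.vstack([raw,im]))
cv2.imwrite('pics/%s.png'%sys.argv[1],np.hstack(out))
E
python3 chk.py z5
```

```text
[ 0.5184 -0.144   0.1534] (array([-0.07, -0.07,  0.01]), array([ 0. ,  0.1, -0.2]))
red meas [313.56723609 210.0087604 ] expected [313.348843   208.64518537] mass 1141.5 2009.5
red meas [323.05131522 174.8283743 ] expected [323.39671002 175.82517215] mass 1159.5 1307.0
handle shift mm (tool frame x,y,z) [-2.8275043   0.62838553 -3.44256854]
```

View pics/z5.png

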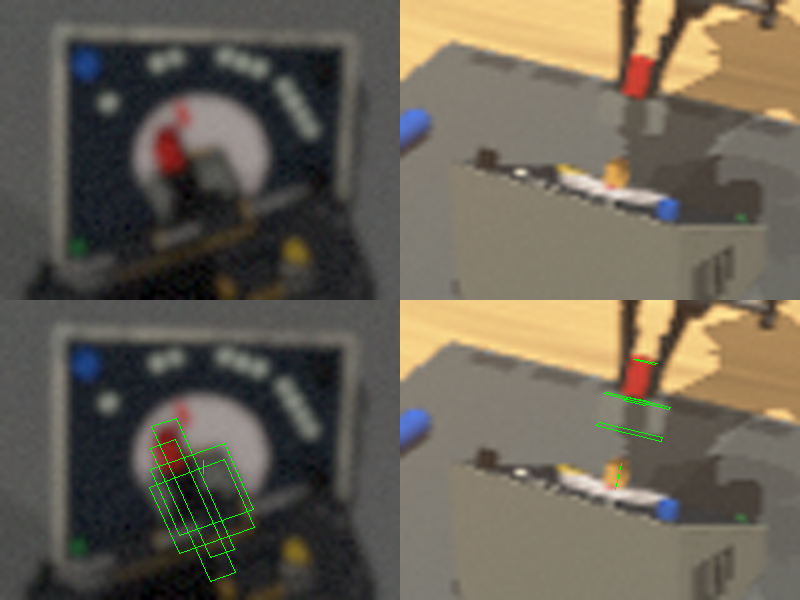

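The handle is aligned over the shaft, with residuals of about 1 px (tip at top-crop (170,150), just below the mark at (183,112)). I'll descend along the axis and watch the force.

Call:
{"op": "carry_out", "data": {
  "increments": [
    {"travel": [0.28,-0.02,-0.4],"turn": [0,0,0],"hand": 0},
    {"travel": [0.53,-0.02,-0.83],"turn": [0,0,0],"hand": 0},
    {"travel": [0.78,-0.03,-1.26],"turn": [0,0,0],"hand": 0},
    {"travel": [1.03,-0.03,-1.7],"turn": [0,0,0],"hand": 0},
    {"travel": [1.28,-0.03,-2.13],"turn": [0,0,0],"hand": 0},
    {"travel": [1.38,-0.03,-2.3],"turn": [0,0,0],"hand": 0},
    {"travel": [1.38,-0.03,-2.3],"turn": [0,0,0],"hand": 0}
  ]
}}

```text
clock: 7.4
eef_pos: [0.5324, -0.1453, 0.1304]
tool_rot: [[0.802, 0.323, 0.502], [0.378, -0.926, -0.009], [0.462, 0.197, -0.865]]
ft_force: [-0.4, -0.3, -1.3]
gripper_width: 0.0157
gripper_force: 50.0
```

Call:
{"op": "carry_out", "data": {
  "increments": [
    {"travel": [0.1,0,-0.17],"turn": [0,0,0],"hand": 0},
    {"travel": [0.2,0,-0.35],"turn": [0,0,0],"hand": 0},
    {"travel": [0.2,0,-0.35],"turn": [0,0,0],"hand": 0}
  ]
}}

```text
clock: 7.7
eef_pos: [0.5344, -0.1454, 0.1273]
tool_rot: [[0.802, 0.323, 0.503], [0.378, -0.926, -0.009], [0.462, 0.197, -0.864]]
ft_force: [0.4, -0.1, -1.3]
gripper_width: 0.016
gripper_force: 50.0
```

Call:
{"op": "carry_out", "data": {
  "increments": [
    {"travel": [0.1,0,-0.17],"turn": [0,0,0],"hand": 0},
    {"travel": [0.2,0,-0.35],"turn": [0,0,0],"hand": 0},
    {"travel": [0.3,0,-0.52],"turn": [0,0,0],"hand": 0},
    {"travel": [0.3,0,-0.52],"turn": [0,0,0],"hand": 0}
  ]
}}

```text
clock: 8.1
eef_pos: [0.5374, -0.1454, 0.1219]
tool_rot: [[0.802, 0.323, 0.502], [0.378, -0.926, -0.009], [0.462, 0.197, -0.865]]
ft_force: [0.5, -0.4, -1.3]
gripper_width: 0.0159
gripper_force: 50.0
```

Call:
{"op": "carry_out", "data": {
  "increments": [
    {"travel": [0.1,0,-0.17],"turn": [0,0,0],"hand": 0},
    {"travel": [0.2,0,-0.35],"turn": [0,0,0],"hand": 0},
    {"travel": [0.3,0,-0.52],"turn": [0,0,0],"hand": 0},
    {"travel": [0.3,0,-0.52],"turn": [0,0,0],"hand": 0}
  ]
}}

```text
clock: 8.5
eef_pos: [0.5404, -0.1453, 0.1167]
tool_rot: [[0.802, 0.323, 0.502], [0.378, -0.926, -0.009], [0.462, 0.197, -0.865]]
ft_force: [0.3, -0.8, -1.4]
gripper_width: 0.0156
gripper_force: 50.0
```

Call:
{"op": "carry_out", "data": {
  "increments": [
    {"travel": [0.05,0,-0.09],"turn": [0,0,0],"hand": 0},
    {"travel": [0.1,0,-0.17],"turn": [0,0,0],"hand": 0},
    {"travel": [0.1,0,-0.17],"turn": [0,0,0],"hand": 0}
  ]
}}

```text
clock: 8.8
eef_pos: [0.5414, -0.1454, 0.1152]
tool_rot: [[0.802, 0.323, 0.503], [0.378, -0.926, -0.009], [0.462, 0.197, -0.864]]
ft_force: [0.5, 0.2, -1.2]
gripper_width: 0.0164
gripper_force: 50.0
```

Call:
{"op": "carry_out", "data": {
  "increments": [
    {"travel": [0.05,0,-0.09],"turn": [0,0,0],"hand": 0},
    {"travel": [0.1,0,-0.17],"turn": [0,0,0],"hand": 0},
    {"travel": [0.1,0,-0.17],"turn": [0,0,0],"hand": 0}
  ]
}}

```text
clock: 9.1
eef_pos: [0.5416, -0.1453, 0.1151]
tool_rot: [[0.802, 0.322, 0.504], [0.378, -0.926, -0.011], [0.463, 0.199, -0.864]]
ft_force: [-9.7, -0.1, 15.8]
gripper_width: 0.0154
gripper_force: 50.0
```

Call:
{"op": "carry_out", "data": {
  "increments": [
    {"travel": [0.05,0,-0.09],"turn": [0,0,0],"hand": 0},
    {"travel": [0.05,0,-0.09],"turn": [0,0,0],"hand": 0}
  ]
}}

```text
clock: 9.3
eef_pos: [0.5416, -0.1453, 0.115]
tool_rot: [[0.802, 0.321, 0.504], [0.378, -0.926, -0.011], [0.463, 0.2, -0.863]]
ft_force: [-15.3, 0.2, 24.7]
gripper_width: 0.0157
gripper_force: 50.0
```

```bash
python3 chk.py z6
```

```text
[ 0.5416 -0.1453  0.115 ] (array([-2.39,  0.06,  3.85]), array([ 0.2,  0.3, -0.1]))
red meas [313.65679305 202.81477093] expected [313.85309349 202.26819297] mass 1266.0 1834.5
red meas [320.01354784 186.90982218] expected [320.24530428 187.87415477] mass 1181.0 1331.0
handle shift mm (tool frame x,y,z) [ 0.05579141  0.35451173 -3.46466204]
```

View pics/z6.png

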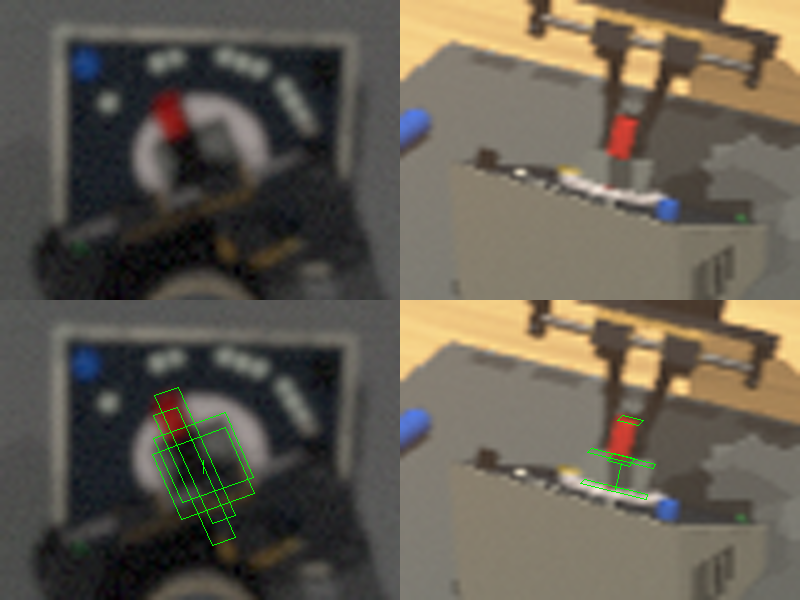

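Seated: contact came at exactly the predicted depth, with a purely axial force of about 29 N, and no brass is visible below the hub. The tip is at top-crop (168,115), over the mark. I'll turn it by -43° about the panel axis with a lighter press.

Call:
{"op": "carry_out", "data": {
  "increments": [
    {"travel": [-0.06,0,0.11],"turn": [0,0,0],"hand": 0},
    {"travel": [-0.06,0,0.11],"turn": [0,0,0],"hand": 0},
    {"travel": [-0.06,-0.01,0.11],"turn": [2.7,0,-4.7],"hand": 0},
    {"travel": [-0.06,-0.02,0.11],"turn": [5.4,-0.1,-9.3],"hand": 0},
    {"travel": [-0.06,-0.03,0.11],"turn": [8.1,-0.1,-14],"hand": 0},
    {"travel": [-0.06,-0.04,0.11],"turn": [10.8,-0.2,-18.7],"hand": 0},
    {"travel": [-0.06,-0.05,0.11],"turn": [13.5,-0.2,-23.3],"hand": 0},
    {"travel": [-0.06,-0.06,0.11],"turn": [16.2,-0.3,-28],"hand": 0},
    {"travel": [-0.06,-0.07,0.11],"turn": [18.9,-0.3,-32.7],"hand": 0},
    {"travel": [-0.06,-0.07,0.11],"turn": [21.5,-0.4,-37.3],"hand": 0},
    {"travel": [-0.06,-0.07,0.11],"turn": [21.5,-0.4,-37.3],"hand": 0},
    {"travel": [-0.06,-0.07,0.11],"turn": [21.5,-0.4,-37.3],"hand": 0}
  ]
}}

```text
clock: 10.6
eef_pos: [0.5413, -0.1453, 0.1149]
tool_rot: [[0.806, -0.314, 0.502], [-0.356, -0.934, -0.011], [0.473, -0.17, -0.865]]
ft_force: [-9.3, 1.1, 14.0]
gripper_width: 0.0155
gripper_force: 50.0
```

```bash
cat > st.py <<'E'
from h import *
s=manip.get_state(); p=np.load('con.npy'); R=Rz(p[2])@Rp; H=R.T@np.array(s['tool_rot'])@np.diag([1.,-1,-1])
print('angle',np.arctan2(H[1,0],H[0,0]),'tilt',np.degrees(np.arccos(H[2,2])),'TCP panel mm',1e3*R.T@(s['eef_pos']-pan(p,[[0,0,0]])[0]),'F panel',R.T@s['ft_force'],'M',R.T@s['ft_torque'])
print(delta(goal(-.349,0,-.001),s))
E
python3 st.py
```

```text
angle -0.3490457478398139 tilt 0.224516541663686 TCP panel mm [ 1.12977023 -0.14668983 28.78447805] F panel [-1.03532447  0.93833963 16.78492132] M [ 0.21957122  0.56210144 -0.14076653]
(array([-0.03, -0.02,  0.01]), array([0.1, 0.2, 0.1]))
```

Call:
{"op": "carry_out", "data": {
  "increments": [
    {"travel": [-0.03,0,0.05],"turn": [0,0,0],"hand": 0},
    {"travel": [-0.03,0,0.05],"turn": [0,0,0],"hand": 0},
    {"travel": [-0.03,0,0.05],"turn": [0,0,0],"hand": 60},
    {"travel": [-0.03,0,0.05],"turn": [0,0,0],"hand": 60},
    {"travel": [-0.03,0,0.05],"turn": [0,0,0],"hand": 60},
    {"travel": [-0.03,0,0.05],"turn": [0,0,0],"hand": 60},
    {"travel": [-0.03,0,0.05],"turn": [0,0,0],"hand": 60},
    {"travel": [-0.03,0,0.05],"turn": [0,0,0],"hand": 60},
    {"travel": [-0.03,0,0.05],"turn": [0,0,0],"hand": 60},
    {"travel": [-0.03,0,0.05],"turn": [0,0,0],"hand": 60}
  ]
}}

```text
clock: 11.6
eef_pos: [0.5422, -0.1464, 0.1141]
tool_rot: [[0.806, -0.313, 0.502], [-0.356, -0.935, -0.012], [0.473, -0.169, -0.865]]
ft_force: [0.8, 0.5, -0.3]
gripper_width: 0.0518
gripper_force: 0.0
```

Call:
{"op": "carry_out", "data": {
  "increments": [
    {"travel": [-0.5,0,0.87],"turn": [0,0,0],"hand": 60},
    {"travel": [-1.5,0,2.6],"turn": [0,0,0],"hand": 60},
    {"travel": [-3,0,5.2],"turn": [0,0,0],"hand": 60},
    {"travel": [-5,0,8.7],"turn": [0,0,0],"hand": 60},
    {"travel": [-7,0,12],"turn": [0,0,0],"hand": 60},
    {"travel": [-9,0,16],"turn": [0,0,0],"hand": 60},
    {"travel": [-9,5,16],"turn": [0,0,0],"hand": 60},
    {"travel": [-9,10,16],"turn": [0,0,0],"hand": 60},
    {"travel": [-9,15,16],"turn": [0,0,0],"hand": 60},
    {"travel": [-9,20,16],"turn": [0,0,0],"hand": 60},
    {"travel": [-9,20,16],"turn": [0,0,0],"hand": 60},
    {"travel": [-9,20,16],"turn": [0,0,0],"hand": 60}
  ]
}}

```text
clock: 12.8
eef_pos: [0.4511, 0.0564, 0.2741]
tool_rot: [[0.808, -0.308, 0.501], [-0.351, -0.936, -0.009], [0.472, -0.169, -0.865]]
ft_force: [0.6, 0.6, 0.4]
gripper_width: 0.0522
gripper_force: 0.0
```

```bash
cat > fin.py <<'E'
from h import *
p=np.load('con.npy'); R=Rz(p[2])@Rp; H=R@Rz(-.349); o=pan(p,[[0,0,0]])[0]; out=[]
for n,(x,y,w,h) in (('top',(280,180,80,60)),('scene',(276,160,80,60))):
    c=cap(n); raw=cv2.resize(c['frame'][y:y+h,x:x+w],(400,300),interpolation=cv2.INTER_CUBIC); im=raw.copy()
    for A,B in (((-.025,-.025,0),(.025,.025,.024)),((-.035,-.008,.024),(.062,.008,.054))):
        V=box(A,B)@H.T+o
        for l in (V[[4,5,6,7,4]],V[[0,1,2,3,0]]): cv2.polylines(im,[np.round((proj(c,l)-[x,y]+.5)*5).astype(int)],False,(0,255,0),1)
    out.append(np.vstack([raw,im]))
cv2.imwrite('pics/z7.png',np.hstack(out))
E
python3 fin.py
```

View pics/z7.png

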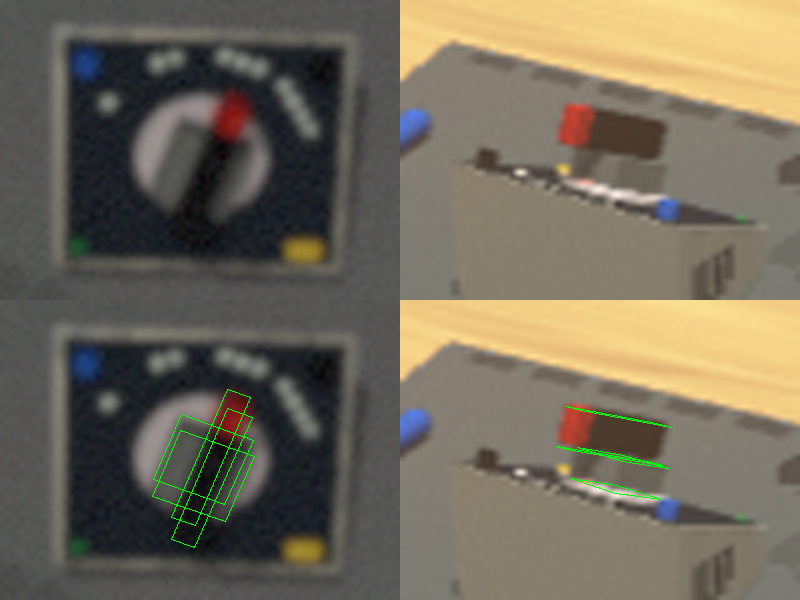

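The handle sits flush on the disc, with its tip at top-crop (233,112) pointing at the three dots (242,63). The red mark shows beneath it in the scene view, and the gripper is clear. I'm handing in.

```bash
python3 -c "
from workcell import manip
print(manip.finish_job())"
```

```text
the job is handed in; nothing more can be done
None
```

I pushed the handle fully home on the shaft with its red tip over the red mark, turned it to the three dots, let go of it and handed the job in; the hand-in returned no verdict.

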